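# Bung the rinsed sample jugs

## Robot

A 7-joint arm with a two-finger parallel gripper is mounted at the origin on a cart in front of the work surface, level with it; the furniture and walls round the work are solid. World frame = base frame: x ahead of the robot, y to its left, z up, the work surface at z = 0. Lengths are in mm, angles in rad, forces in N, time in s.
With the tool pointing down it reaches from about 400 to 875 mm from the base axis. Payload 4.4 kg.
Tool frame: the origin (TCP) lies at the very end of the fingers, on their centre line; the grasp point (between the pads) lies 19 mm behind it; z points along the fingers, y is the line along which they close (so a half turn about z gives the same grasp; the last joint's range is limited). The gripper opens to 85 mm and grips with 20 to 120 N. Pads are 22 mm wide; open, the fingers measure 114 mm over their backs; the gripper's body (76 mm by 85 mm) begins 54 mm behind the grasp point. The pads swing forward as they close: fully open they stand 13 mm farther back than shut.
Start: joints at [1.163, 0.628, 0.038, 1.517, -0.027, 0.996, -0.02], TCP at [217.897, -612.404, 231.313] pointing down, gripper open.
Joint ranges: [-3.06, 3.06], [-0.37, 2.12], [-1.25, 1.32], [0.18, 2.47], [-1.1, 4.24], [0.23, 1.98], [-2.94, 2.94]. Speed limits (rad/s): [2.57, 2.57, 3.14, 3.14, 3.14, 3.14, 3.14].

## Interface

Orientations are given as [roll, pitch, yaw] about the fixed x, y, z axes, in that order (R = Rz(yaw) Ry(pitch) Rx(roll)).
In Python, from cell import read_state, get_image, camera_params, finish_job gives the robot as it stands.
- The arm moves only by the tool arm_command, never from a script. Its argument "deltas" is a list of rows, each an object of numbers: "dx", "dy", "dz": the shift along the world's x, y, z in m; "yaw": the turn about the world's z in degrees; "jaw": the opening, from 0 (shut) to 1 (fully open). A call has 1 to 20 rows; each row is the pose to reach, as a shift and turn from the pose commanded when the call began; what a row does not reach only later rows make up. A row lasts 1/10 s, in which the tool goes at most 50 mm and 8.59 degrees, less where a joint would pass 70% of its speed; a pose out of reach is approached as far as the arm can. A call with a gripper value outside its range is refused whole. The fingers move at their own pace and stop on an object; the grip force is fixed at half the most. Time passes only in rows, so rows that repeat a pose let the fingers close. It gives the time, the measured TCP pose, the force, the opening and the grip force at its end, in the units of the state.
- read_state(): the state, without advancing time (a new reading comes with each control period).
- get_image(name): name is "side" or "top" or "wrist"; returns (picture, depth): 400x640x3 uint8, red, green, blue; 400x640 float32, mm along the optical axis (not along the pixel's ray), 0 where there is no reading.
- camera_params(name): a dict with "camera_matrix" (3x3 intrinsics, pixels), "k1" (the pictures are not rectified: a ray, as slopes to the right and down, at radius r is drawn at 1 + k1 r^2 times it, then the intrinsics apply), "extrinsics" (4x4, takes a point from camera to world coordinates). Camera axes: x right, y down, z forward; pixel columns grow to the right and rows downward; lengths in mm; the calibration is good to about 2 mm. A picture is of the moment at which its call begins: read the wrist's pose just before it. camera_params takes no time and is no camera call; for the wrist camera it gives the pose at the moment of the call.
- finish_job(): hands the job in; it is judged then, once.
The state is a dict: "clock": time; "qpos": joint angles; "qd": joint speeds; "tau": joint torques, N m; "eef_pos": TCP position; "tool_rot": TCP orientation; "force": force on the tool from outside, world axes, zero at the start; "torque": the same for the moment, N m; "width": finger opening in mm; "gripper_force": force on a finger pad.
Only numpy, scipy, OpenCV 4.12 (cv2) and the standard library are available. Lean on these libraries where they do the work, as an engineer would, in place of code of your own. Each camera call takes 0.05 s, during which the arm holds its last target. There are 200 camera calls.

## Task

The four rinsed sample jugs stand open: close each with the one brick-red rubber bung in front of them whose size fits its neck, pressed home upright so that it wedges about half-way in and is left there. Leave every jug standing about where it is, and do not disturb the tasting glass or the dropper bottle.

Things in the scene. Friction and masses are not known exactly. Their poses are not given: they have to be found in the camera images.
- bung_a: Smallest of four loose brick-red rubber bungs, a tapered plug standing on its narrow end: top 29 mm across, foot 17 mm, 34 mm tall. Origin: centre of the foot, z up. Fits jug_a: pushed home (5 to 8 N) it wedges with its foot about 17 mm below the rim and the upper 17 mm standing out, so hold it by its top 14 mm or less to keep the fingers off the rim.
- bung_b: Second smallest of four loose brick-red rubber bungs, a tapered plug standing on its narrow end: top 39 mm across, foot 27 mm, 34 mm tall. Origin: centre of the foot, z up. Fits jug_b: pushed home (5 to 8 N) it wedges with its foot about 17 mm below the rim and the upper 17 mm standing out, so hold it by its top 14 mm or less to keep the fingers off the rim.
- bung_c: Second largest of four loose brick-red rubber bungs, a tapered plug standing on its narrow end: top 48 mm across, foot 38 mm, 34 mm tall. Origin: centre of the foot, z up. Fits jug_c: pushed home (5 to 8 N) it wedges with its foot about 17 mm below the rim and the upper 17 mm standing out, so hold it by its top 14 mm or less to keep the fingers off the rim.
- bung_d: Largest of four loose brick-red rubber bungs, a tapered plug standing on its narrow end: top 58 mm across, foot 46 mm, 34 mm tall. Origin: centre of the foot, z up. Fits jug_d: pushed home (5 to 8 N) it wedges with its foot about 17 mm below the rim and the upper 17 mm standing out, so hold it by its top 14 mm or less to keep the fingers off the rim.
- jug_a: Smallest of four loose open green glass jugs, 0.7 kg, body 72 mm across, 104 mm tall. Origin: centre of the underside, z up the axis, so the mouth is 104 mm up; x points to the finger ear on the neck (below the rim, within the body's width). Bore 22 mm, flaring to 27 mm in the top 3 mm; lip 37 mm across. Too large a bung stays on the lip, too small a one drops in.
- jug_b: Second smallest of four loose open green glass jugs, 0.7 kg, body 80 mm across, 110 mm tall. Origin: centre of the underside, z up the axis, so the mouth is 110 mm up; x points to the finger ear on the neck (below the rim, within the body's width). Bore 32 mm, flaring to 37 mm in the top 3 mm; lip 47 mm across. Too large a bung stays on the lip, too small a one drops in.
- jug_c: Second largest of four loose open green glass jugs, 0.7 kg, body 90 mm across, 116 mm tall. Origin: centre of the underside, z up the axis, so the mouth is 116 mm up; x points to the finger ear on the neck (below the rim, within the body's width). Bore 42 mm, flaring to 47 mm in the top 3 mm; lip 57 mm across. Too large a bung stays on the lip, too small a one drops in.
- jug_d: Largest of four loose open green glass jugs, 0.7 kg, body 98 mm across, 122 mm tall. Origin: centre of the underside, z up the axis, so the mouth is 122 mm up; x points to the finger ear on the neck (below the rim, within the body's width). Bore 51 mm, flaring to 56 mm in the top 3 mm; lip 66 mm across. Too large a bung stays on the lip, too small a one drops in.
- tasting_glass: Empty stemmed tasting glass, 65 mm across, 155 mm tall, standing loose to the left of the work; origin: centre of the foot. Not to be disturbed.
- dropper: Small dropper bottle with a black rubber teat, 31 mm across, 102 mm tall, standing loose to the right of the work; origin: centre of the underside. Not to be disturbed.
Mind the look-alikes: they are no part of the job. Leave any turquoise look-alike of the bung_c alone.

How it is judged (in metres and radians):
At the end, for the whole second after the job is handed in: Each bung sits in the jug of its size: on the jug's axis within 6 mm, its foot 11 to 24 mm below the rim, in line with the jug's axis within 0.12 rad; all jugs upright and all at rest; the glass and the dropper bottle still stand (horizontal distance between bung_a and jug_a below 0.006 m and z of bung_a in the frame of jug_a between 0.08 and 0.093 m and angle between the z axis of bung_a and the z axis of jug_a, either way round below 0.12 rad and angle between each of jug_a, jug_b, jug_c, jug_d's own z axis and vertical below 0.05 rad and linear speed of each of bung_a, jug_a, bung_b, jug_b, bung_c, jug_c, bung_d, jug_d below 0.01 m/s and horizontal distance between bung_b and jug_b below 0.006 m and z of bung_b in the frame of jug_b between 0.086 and 0.099 m and angle between the z axis of bung_b and the z axis of jug_b, either way round below 0.12 rad and horizontal distance between bung_c and jug_c below 0.006 m and z of bung_c in the frame of jug_c between 0.092 and 0.105 m and angle between the z axis of bung_c and the z axis of jug_c, either way round below 0.12 rad and horizontal distance between bung_d and jug_d below 0.006 m and z of bung_d in the frame of jug_d between 0.098 and 0.111 m and angle between the z axis of bung_d and the z axis of jug_d, either way round below 0.12 rad and angle between each of tasting_glass, dropper's own z axis and vertical below 0.1 rad); the robot touches nothing.
It fails at once if a jug is pushed more than 40 mm from its place or tipped over (distance of any of jug_a, jug_b, jug_c, jug_d from where it was at the start of the episode above 0.04 m or angle between any of jug_a, jug_b, jug_c, jug_d's own z axis and vertical above 0.35 rad).
It fails at once if the tasting glass is shoved more than 20 mm or tipped (distance of tasting_glass from where it was at the start of the episode above 0.02 m or angle between tasting_glass's own z axis and vertical above 0.3 rad).
It fails at once if the dropper is shoved more than 20 mm or tipped (distance of dropper from where it was at the start of the episode above 0.02 m or angle between dropper's own z axis and vertical above 0.3 rad).
It also fails if it takes over 120 s, if anything falls off the work surface, if the arm or the gripper's body presses on something with over 40 N, if the wrist force passes 120 N, or if a joint passes its speed limit or range.

## Working session

There is one attempt and no reset: what is moved stays moved. The work goes in short steps, Python scripts to look and compute and a tool call to move; the robot and the scene stay as the last step left them, time stands still between calls to the robot, and variables do not carry over. Pictures are saved under pics/ and viewed, at most 14 in all, crops included, and the job is handed in when it is done.

Besides the shell and the picture viewer there is one more tool, called after "Call:" by a JSON object that holds its "op" and its "data", one argument or row to a line. arm_command: Moves the arm, as the interface text tells. Its arguments: {"type":"object","properties":{"deltas":{"type":"array"}},"required":["deltas"]}

```bash
ls; mkdir -p pics
cat > h.py <<'E'
import numpy as np, cv2
from cell import *
def world(name,uvz,P=None):
    P=P or camera_params(name);K=np.array(P["camera_matrix"]);T=np.array(P["extrinsics"])
    out=[]
    for u,v,z in uvz:
        d=np.array([(u-K[0,2])/K[0,0],(v-K[1,2])/K[1,1]]);s=d.copy()
        for _ in range(20): s=d/(1+P["k1"]*(s@s))
        out.append((T@np.array([s[0]*z,s[1]*z,z,1]))[:3])
    return np.array(out)
def cloud(name):
    P=camera_params(name);im,dp=get_image(name)
    K=np.array(P["camera_matrix"]);T=np.array(P["extrinsics"])
    v,u=np.mgrid[:400,:640];d=np.stack([(u-K[0,2])/K[0,0],(v-K[1,2])/K[1,1]],-1);s=d.copy()
    for _ in range(20): s=d/(1+P["k1"]*(s**2).sum(-1,keepdims=True))
    p=np.concatenate([s*dp[...,None],dp[...,None]],-1)@T[:3,:3].T+T[:3,3]
    p[dp==0]=np.nan
    return im,dp,p
def save(im,n): cv2.imwrite("pics/"+n,im[...,::-1])
E
python3 - <<'E'
from h import *
for n in("top","side"):
    im,dp,p=cloud(n);save(im,n+"0.png");np.savez(n+"0.npz",im=im,dp=dp,p=p);print(n,np.array(camera_params(n)["extrinsics"]).round(2).tolist())
s=read_state();print({k:np.round(v,3).tolist() for k,v in s.items()})
E
```

```text
pics
top [[-0.07, -0.97, 0.22, 235.87], [-1.0, 0.06, -0.02, 118.08], [0.0, -0.22, -0.98, 1313.59], [0.0, 0.0, 0.0, 1.0]]
side [[-1.0, -0.04, 0.02, 480.93], [-0.04, 0.85, -0.52, 956.18], [0.0, -0.52, -0.85, 1387.19], [0.0, 0.0, 0.0, 1.0]]
{'clock': 0.1, 'qpos': [1.163, 0.629, 0.038, 1.518, -0.027, 0.996, -0.02], 'qd': [0.001, -0.003, -0.0, -0.003, -0.001, -0.0, 0.001], 'tau': [0.003, -56.454, 1.231, -19.397, 0.011, 0.005, 0.0], 'eef_pos': [217.742, -611.868, 230.49], 'tool_rot': [-3.14, -0.0, 0.342], 'force': [0.144, -0.037, -0.955], 'torque': [0.047, 0.005, 0.033], 'gripper_force': 0.0, 'width': 85.085}
```

View pics/top0.png

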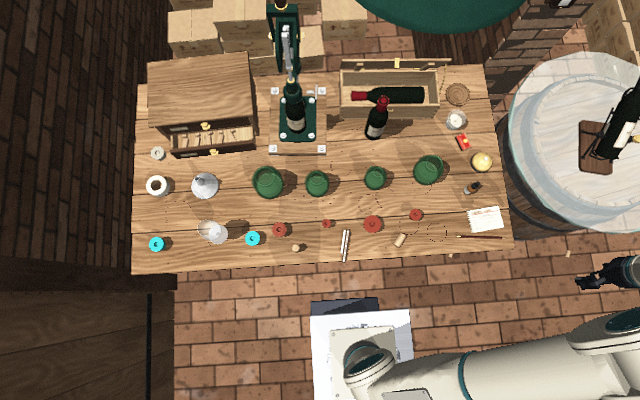

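View pics/side0.png

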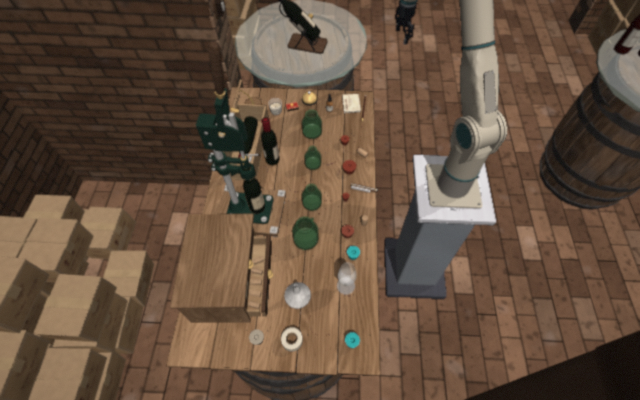

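The top view shows red bungs at about (280,230), (327,223), (373,224) and (416,214), and the jugs at (268,182), (317,182), (375,178) and (429,169). The glass is at (212,232) and the dropper at (472,187). Turquoise decoys sit at (253,238) and (156,243).

Run:
```python
from h import *
for n in("top","side"):
    z=np.load(n+"0.npz");im,p=z["im"].astype(int),z["p"]
    R,G,B=im[...,0],im[...,1],im[...,2]
    inb=(p[...,0]>380)&(p[...,0]<800)&(abs(p[...,1])<600)
    for nm,m in(("red",(R>1.9*G)&(R>80)&inb&(p[...,2]>15)&(p[...,2]<60)),("green",(G>R+15)&(G>B+5)&inb&(p[...,2]>70)&(p[...,2]<160))):
        k,l,st,c=cv2.connectedComponentsWithStats(m.astype(np.uint8))
        for i in range(1,k):
            if st[i,4]<15: continue
            q=p[l==i];zt=np.percentile(q[:,2],95);t=q[q[:,2]>zt-7]
            print(n,nm,c[i].round(),st[i,4],"zt",zt.round(),"mid",((t.min(0)+t.max(0))/2).round(1)[:2],"ext",np.ptp(t,axis=0).round()[:2])
    if n=="top":
        # other objects tall
        m=(p[...,2]>60)&(p[...,0]>300)&(p[...,0]<700)&(abs(p[...,1])<600)
        k,l,st,c=cv2.connectedComponentsWithStats(m.astype(np.uint8))
        for i in range(1,k):
            if st[i,4]>8: q=p[l==i];print("tall",c[i].round(),q.min(0).round(),q.max(0).round())
P=camera_params("wrist");print(np.array(P["extrinsics"]).round(3),P["camera_matrix"])
```

```text
top red [460. 137.] 17 zt 19.0 mid [ 710.1 -404.1] ext [18. 26.]
top red [415. 214.] 100 zt 38.0 mid [ 448.1 -206.1] ext [35. 35.]
top red [372. 224.] 224 zt 38.0 mid [425.2 -62.9] ext [52. 54.]
top red [326. 223.] 48 zt 37.0 mid [438.4  86.2] ext [26. 20.]
top red [279. 229.] 133 zt 37.0 mid [427.6 239.8] ext [42. 39.]
top green [430. 168.] 419 zt 117.0 mid [ 593.9 -264.3] ext [53. 56.]
top green [267. 182.] 453 zt 123.0 mid [584.8 269.2] ext [64. 61.]
top green [376. 174.] 182 zt 107.0 mid [579.3 -86.3] ext [35. 35.]
top green [316. 182.] 281 zt 111.0 mid [571.6 109.5] ext [45. 45.]
tall [442.  13.] [ 492. -131.  936.] [541.  60. 965.]
tall [186. 151.] [692. 465.  60.] [700. 582. 100.]
tall [213. 151.] [685. 427.  61.] [700. 456.  88.]
tall [429. 168.] [ 549. -308.   60.] [ 641. -220.  121.]
tall [267. 181.] [537. 222.  60.] [631. 316. 128.]
tall [375. 176.] [ 545. -118.   60.] [613. -51. 110.]
tall [316. 182.] [534.  70.  60.] [611. 149. 115.]
tall [199. 180.] [589. 478.  61.] [610. 500.  98.]
tall [475. 185.] [ 515. -408.   62.] [ 532. -394.  101.]
tall [209. 230.] [399. 413.  60
[... 199 characters left out ...]
] ext [20. 21.]
side red [347. 231.] 53 zt 37.0 mid [428.8 247.6] ext [34. 35.]
side green [312. 122.] 148 zt 113.0 mid [ 594.6 -241.6] ext [42. 17.]
side green [312. 154.] 60 zt 103.0 mid [580.  -71.9] ext [24. 14.]
side green [311. 195.] 138 zt 110.0 mid [572.  123.3] ext [38. 22.]
side green [305. 233.] 314 zt 123.0 mid [584.7 278.3] ext [61. 55.]
[[ 3.35000e-01 -9.08000e-01 -2.51000e-01  2.81557e+02]
 [-9.42000e-01 -3.24000e-01 -8.70000e-02 -5.89678e+02]
 [-2.00000e-03  2.66000e-01 -9.64000e-01  3.72148e+02]
 [ 0.00000e+00  0.00000e+00  0.00000e+00  1.00000e+00]] [[321.69868305   0.         323.12857351]
 [  0.         321.69868305 195.91460219]
 [  0.           0.           1.        ]]
```

Call:
{"op": "arm_command", "data": {
  "deltas": [
    {"dx":0.141,"dy":0.231,"yaw":-10},
    {"dx":0.141,"dy":0.231,"yaw":-10},
    {"dx":0.141,"dy":0.231,"yaw":-19.6},
    {"dx":0.141,"dy":0.231,"yaw":-19.6},
    {"dx":0.141,"dy":0.231,"yaw":-19.6},
    {"dx":0.141,"dy":0.231,"yaw":-19.6},
    {"dx":0.282,"dy":0.462,"yaw":-19.6},
    {"dx":0.282,"dy":0.462,"yaw":-19.6},
    {"dx":0.282,"dy":0.462,"yaw":-19.6},
    {"dx":0.282,"dy":0.462,"yaw":-19.6},
    {"dx":0.282,"dy":0.462,"yaw":-19.6},
    {"dx":0.282,"dy":0.462,"yaw":-19.6},
    {"dx":0.282,"dy":0.462,"yaw":-19.6},
    {"dx":0.282,"dy":0.462,"yaw":-19.6},
    {"dx":0.282,"dy":0.462,"yaw":-19.6}
  ]
}}

```text
invalid input at $.deltas[0]: expected keys dx, dy, dz, yaw, jaw
```

```bash
cat > look.py <<'E'
from h import *
import sys
def look(tag):
    im,dp,p=cloud("wrist");save(im,tag+".png");np.savez(tag+".npz",im=im,dp=dp,p=p)
    im=im.astype(int);R,G,B=im[...,0],im[...,1],im[...,2]
    inb=(p[...,0]>380)&(p[...,0]<680)&(abs(p[...,1])<600)
    for nm,m in(("red",(R>1.9*G)&(R>60)&inb&(p[...,2]>26)&(p[...,2]<160)),("green",(G>R+10)&(G>B)&inb&(p[...,2]>96)&(p[...,2]<150))):
        k,l,st,c=cv2.connectedComponentsWithStats(m.astype(np.uint8))
        for i in range(1,k):
            if st[i,4]<100: continue
            q=p[l==i];zt=np.percentile(q[:,2],90);t=q[abs(q[:,2]-zt)<4]
            (cx,cy),r=cv2.minEnclosingCircle(t[:,:2].astype(np.float32))
            print(nm,c[i].round(),st[i,4],"zt",zt.round(1),"circle",round(cx,1),round(cy,1),"dia",round(2*r,1),"mid",((t.min(0)+t.max(0))/2).round(1)[:2],"ext",np.ptp(t,axis=0).round()[:2])
if __name__=="__main__":
    look(sys.argv[1]);s=read_state();print(s["clock"],s["eef_pos"],s["tool_rot"])
E
python3 look.py w1
```

```text
0.15 [ 217.73612428 -611.96186014  230.62208911] [-3.14018965e+00 -3.91046648e-06  3.41768809e-01]
```

View pics/w1.png

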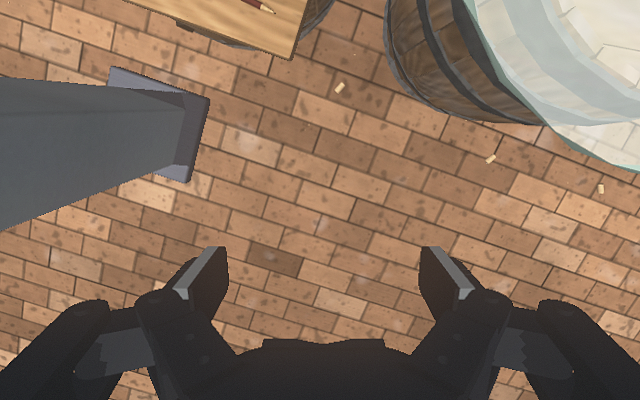

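The move was refused because every row needs all five keys. The picture shows only floor, with the open fingers in the lower half of the frame.

Call:
{"op": "arm_command", "data": {
  "deltas": [
    {"dx":0.1,"dy":0.231,"dz":0,"yaw":-10,"jaw":1},
    {"dx":0.1,"dy":0.231,"dz":0,"yaw":-10,"jaw":1},
    {"dx":0.1,"dy":0.231,"dz":0,"yaw":-19.6,"jaw":1},
    {"dx":0.1,"dy":0.231,"dz":0,"yaw":-19.6,"jaw":1},
    {"dx":0.1,"dy":0.231,"dz":0,"yaw":-19.6,"jaw":1},
    {"dx":0.202,"dy":0.472,"dz":0,"yaw":-19.6,"jaw":1},
    {"dx":0.202,"dy":0.472,"dz":0,"yaw":-19.6,"jaw":1},
    {"dx":0.202,"dy":0.472,"dz":0,"yaw":-19.6,"jaw":1},
    {"dx":0.202,"dy":0.472,"dz":0,"yaw":-19.6,"jaw":1},
    {"dx":0.202,"dy":0.472,"dz":0,"yaw":-19.6,"jaw":1},
    {"dx":0.202,"dy":0.472,"dz":0,"yaw":-19.6,"jaw":1},
    {"dx":0.202,"dy":0.472,"dz":0,"yaw":-19.6,"jaw":1},
    {"dx":0.202,"dy":0.472,"dz":0,"yaw":-19.6,"jaw":1},
    {"dx":0.202,"dy":0.472,"dz":0,"yaw":-19.6,"jaw":1}
  ]
}}

```text
clock: 1.55
eef_pos: [419.2, -142.0, 231.2]
tool_rot: [3.141, 0.001, -0.003]
force: [0.2, -0.2, -0.6]
width: 85.4
gripper_force: 0.0
```

```bash
python3 look.py w2
```

```text
red [379. 147.] 403 zt 34.0 circle 448.6 -207.1 dia 37.7 mid [ 448.6 -206. ] ext [37. 35.]
green [16. 14.] 477 zt 109.6 circle 559.1 96.2 dia 29.9 mid [559.2  96.2] ext [18. 24.]
green [252.   3.] 179 zt 103.2 circle 566.4 -87.3 dia 22.1 mid [564.2 -87.3] ext [ 4. 22.]
1.6 [ 419.20440868 -142.01563072  231.29175138] [ 3.14102875e+00  3.41880755e-04 -3.40332530e-03]
```

View pics/w2.png

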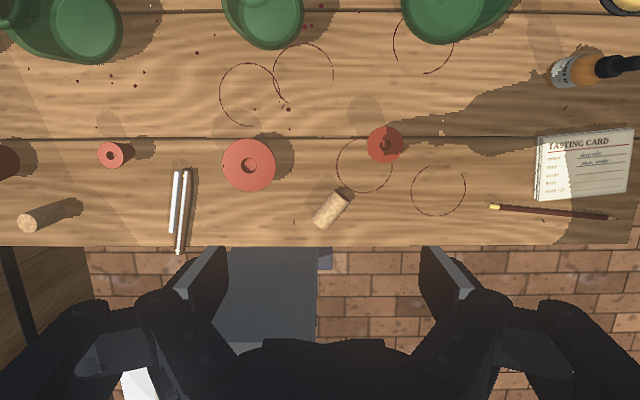

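The wrist view shows the bung tops: a at (112,155), d at (249,165), b at (384,145) and c at the left edge. A cork at (333,208) lies close to d.

```bash
sed -i 's/(R>1.9\*G)/(R>1.6*G)\&(R>1.6*B)/' look.py
python3 - <<'E'
from h import *
z=np.load("w2.npz");im,p=z["im"].astype(int),z["p"]
R,G,B=im[...,0],im[...,1],im[...,2]
m=(R>1.6*G)&(R>1.6*B)&(abs(p[...,2]-34)<6)&(p[...,0]>380)
k,l,st,c=cv2.connectedComponentsWithStats(m.astype(np.uint8))
for i in range(1,k):
    if st[i,4]>100:
        t=p[l==i];(cx,cy),r=cv2.minEnclosingCircle(t[:,:2].astype(np.float32));print(c[i].round(),st[i,4],cx,cy,2*r,t.min(0),t.max(0))
q=p[185:235,305:360].reshape(-1,3);q=q[q[:,2]>8];print("cork",q.min(0),q.max(0))
q=p[165:262,160:205].reshape(-1,3);q=q[q[:,2]>4];print("rod",q.min(0),q.max(0))
E
```

```text
[385. 144.] 936 448.66522216796875 -207.0286102294922 37.92548751831055 [ 430.09799196 -225.64734812   28.06397509] [ 466.94661613 -188.28989277   35.5518628 ]
[249. 164.] 2036 427.4351806640625 -62.42022705078125 57.81309509277344 [399.50108951 -90.89794804  29.61152964] [455.12687048 -33.75861488  35.65432473]
[108. 155.] 339 439.03619384765625 86.5450439453125 29.88682746887207 [424.95773513  73.80738954  30.6340193 ] [453.12768984 100.2773496   36.15415305]
cork [ 347.27908556 -172.36714841    8.03308489] [ 394.84557587 -128.87016542   25.08759019]
rod [311.60746511 -96.87034235   4.00934856] [431.29946107  44.68383545 262.3839675 ]
```

Call:
{"op": "arm_command", "data": {
  "deltas": [
    {"dx":0.029,"dy":-0.0665,"dz":0,"yaw":0,"jaw":1},
    {"dx":0.029,"dy":-0.0665,"dz":-0.05,"yaw":0,"jaw":1},
    {"dx":0.029,"dy":-0.0665,"dz":-0.1,"yaw":0,"jaw":1},
    {"dx":0.029,"dy":-0.0665,"dz":-0.15,"yaw":0,"jaw":1},
    {"dx":0.029,"dy":-0.0665,"dz":-0.17,"yaw":0,"jaw":1},
    {"dx":0.029,"dy":-0.0665,"dz":-0.17,"yaw":0,"jaw":1},
    {"dx":0.029,"dy":-0.0665,"dz":-0.17,"yaw":0,"jaw":1},
    {"dx":0.029,"dy":-0.0665,"dz":-0.17,"yaw":0,"jaw":1}
  ]
}}

```text
clock: 2.4
eef_pos: [449.9, -208.0, 62.9]
tool_rot: [3.14, -0.003, -0.001]
force: [-0.1, 0.4, 0.8]
width: 85.2
gripper_force: 0.0
```

Call:
{"op": "arm_command", "data": {
  "deltas": [
    {"dx":-0.001,"dy":0.001,"dz":-0.03,"yaw":0,"jaw":1},
    {"dx":-0.001,"dy":0.001,"dz":-0.043,"yaw":0,"jaw":1},
    {"dx":-0.001,"dy":0.001,"dz":-0.043,"yaw":0,"jaw":1},
    {"dx":-0.001,"dy":0.001,"dz":-0.043,"yaw":0,"jaw":0.3},
    {"dx":-0.001,"dy":0.001,"dz":-0.043,"yaw":0,"jaw":0.3},
    {"dx":-0.001,"dy":0.001,"dz":-0.043,"yaw":0,"jaw":0.3},
    {"dx":-0.001,"dy":0.001,"dz":-0.043,"yaw":0,"jaw":0.3},
    {"dx":-0.001,"dy":0.001,"dz":-0.043,"yaw":0,"jaw":0.3},
    {"dx":-0.001,"dy":0.001,"dz":-0.043,"yaw":0,"jaw":0.3},
    {"dx":-0.001,"dy":0.001,"dz":-0.043,"yaw":0,"jaw":0.3},
    {"dx":-0.001,"dy":0.001,"dz":-0.043,"yaw":0,"jaw":0.3},
    {"dx":-0.001,"dy":0.001,"dz":-0.043,"yaw":0,"jaw":0.3}
  ]
}}

```text
clock: 3.6
eef_pos: [448.6, -206.2, 19.5]
tool_rot: [3.141, -0.002, -0.0]
force: [-0.6, 0.2, 8.3]
width: 35.2
gripper_force: 58.8
```

Run:
```python
from h import *
im,d,p=cloud("wrist");np.savez("g1.npz",im=im,dp=d,p=p);save(cv2.resize(im[180:400,200:440],None,fx=2.5,fy=2.5),"g1.png")
```

```text
(no output)
```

View pics/g1.png

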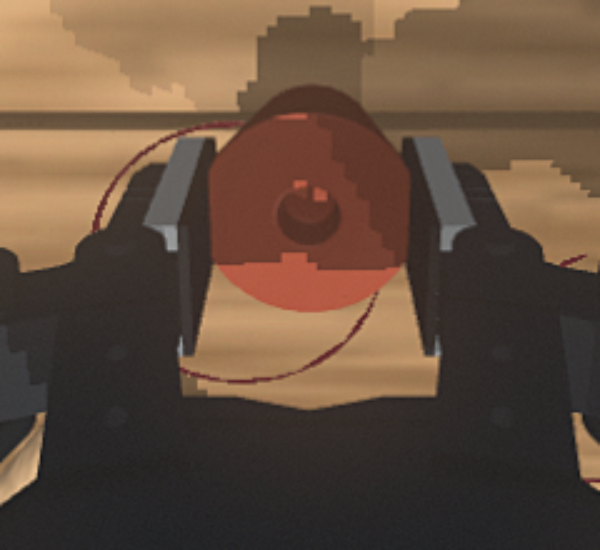

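The bung is held centred between the pads, width 35.2 mm. Next I lift it and view jug_b with the wrist camera.

Call:
{"op": "arm_command", "data": {
  "deltas": [
    {"dx":0,"dy":0,"dz":0.05,"yaw":0,"jaw":0.3},
    {"dx":0,"dy":0,"dz":0.1,"yaw":0,"jaw":0.3},
    {"dx":0,"dy":0,"dz":0.15,"yaw":0,"jaw":0.3},
    {"dx":0.031,"dy":0.316,"dz":0.19,"yaw":0,"jaw":0.3},
    {"dx":0.031,"dy":0.316,"dz":0.19,"yaw":0,"jaw":0.3},
    {"dx":0.031,"dy":0.316,"dz":0.19,"yaw":0,"jaw":0.3},
    {"dx":0.031,"dy":0.316,"dz":0.19,"yaw":0,"jaw":0.3},
    {"dx":0.031,"dy":0.316,"dz":0.19,"yaw":0,"jaw":0.3},
    {"dx":0.031,"dy":0.316,"dz":0.19,"yaw":0,"jaw":0.3},
    {"dx":0.031,"dy":0.316,"dz":0.19,"yaw":0,"jaw":0.3},
    {"dx":0.031,"dy":0.316,"dz":0.19,"yaw":0,"jaw":0.3},
    {"dx":0.031,"dy":0.316,"dz":0.19,"yaw":0,"jaw":0.3},
    {"dx":0.031,"dy":0.316,"dz":0.19,"yaw":0,"jaw":0.3},
    {"dx":0.031,"dy":0.316,"dz":0.19,"yaw":0,"jaw":0.3},
    {"dx":0.031,"dy":0.316,"dz":0.19,"yaw":0,"jaw":0.3}
  ]
}}

```text
clock: 5.15
eef_pos: [478.9, 108.8, 208.3]
tool_rot: [3.141, 0.0, -0.003]
force: [-0.7, 0.4, -0.4]
width: 35.0
gripper_force: 60.1
```

```bash
python3 look.py w3
```

```text
red [485. 224.] 2118 zt 33.8 circle 427.2 -62.2 dia 59.1 mid [427.6 -61.9] ext [58. 57.]
red [346. 212.] 417 zt 33.7 circle 439.7 86.2 dia 28.8 mid [439.9  86.5] ext [28. 28.]
red [198. 223.] 1262 zt 33.8 circle 429.5 240.6 dia 47.3 mid [429.6 240.8] ext [47. 47.]
green [103.  50.] 4293 zt 121.4 circle 586.1 268.8 dia 66.4 mid [584.8 268.6] ext [63. 65.]
green [322.  68.] 2129 zt 109.6 circle 572.7 108.3 dia 47.0 mid [572.7 108.5] ext [46. 46.]
green [586.  60.] 1512 zt 103.4 circle 581.0 -86.4 dia 37.6 mid [580.5 -86.5] ext [36. 37.]
5.2 [478.87581544 109.0898186  208.26824331] [ 3.14132207e+00  2.11496603e-04 -2.15308959e-03]
```

View pics/w3.png

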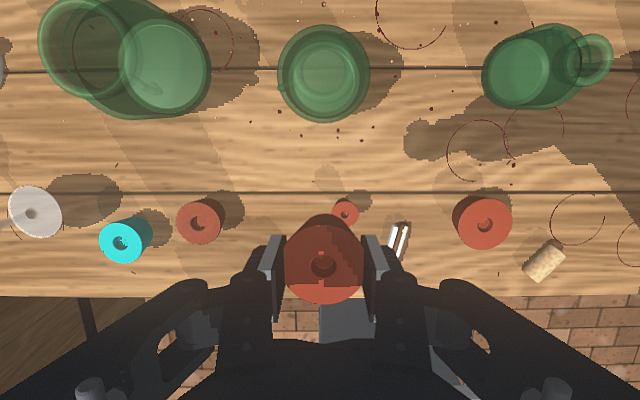

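The wrist view shows bung_b held level. jug_b's mouth is at (322,68), jug_d at about (100,50), jug_a at about (586,60), and the measured diameters confirm which jug and bung is which.

Call:
{"op": "arm_command", "data": {
  "deltas": [
    {"dx":0.05,"dy":-0.0005,"dz":0,"yaw":0,"jaw":0.3},
    {"dx":0.0938,"dy":-0.0005,"dz":-0.01,"yaw":0,"jaw":0.3},
    {"dx":0.0938,"dy":-0.0005,"dz":-0.04,"yaw":0,"jaw":0.3},
    {"dx":0.0938,"dy":-0.0005,"dz":-0.06,"yaw":0,"jaw":0.3},
    {"dx":0.0938,"dy":-0.0005,"dz":-0.06,"yaw":0,"jaw":0.3},
    {"dx":0.0938,"dy":-0.0005,"dz":-0.06,"yaw":0,"jaw":0.3},
    {"dx":0.0938,"dy":-0.0005,"dz":-0.06,"yaw":0,"jaw":0.3}
  ]
}}

```text
clock: 5.9
eef_pos: [573.5, 109.6, 149.6]
tool_rot: [-3.141, -0.002, -0.0]
force: [-0.3, 0.1, -0.5]
width: 34.6
gripper_force: 60.1
```

Call:
{"op": "arm_command", "data": {
  "deltas": [
    {"dx":-0.001,"dy":-0.001,"dz":-0.015,"yaw":0,"jaw":0.3},
    {"dx":-0.001,"dy":-0.001,"dz":-0.025,"yaw":0,"jaw":0.3},
    {"dx":-0.001,"dy":-0.001,"dz":-0.03,"yaw":0,"jaw":0.3},
    {"dx":-0.001,"dy":-0.001,"dz":-0.031,"yaw":0,"jaw":0.3},
    {"dx":-0.001,"dy":-0.001,"dz":-0.032,"yaw":0,"jaw":0.3},
    {"dx":-0.001,"dy":-0.001,"dz":-0.032,"yaw":0,"jaw":0.3}
  ]
}}

```text
clock: 6.5
eef_pos: [572.0, 108.7, 116.6]
tool_rot: [-3.141, -0.001, -0.0]
force: [0.6, 0.6, -0.3]
width: 35.5
gripper_force: 60.1
```

Call:
{"op": "arm_command", "data": {
  "deltas": [
    {"dx":0.0005,"dy":0,"dz":-0.002,"yaw":0,"jaw":0.3},
    {"dx":0.0005,"dy":0,"dz":-0.003,"yaw":0,"jaw":0.3},
    {"dx":0.0005,"dy":0,"dz":-0.003,"yaw":0,"jaw":0.3}
  ]
}}

```text
clock: 6.8
eef_pos: [572.5, 108.7, 113.4]
tool_rot: [-3.141, -0.001, -0.0]
force: [0.3, 0.4, -0.2]
width: 35.0
gripper_force: 60.1
```

Call:
{"op": "arm_command", "data": {
  "deltas": [
    {"dx":0,"dy":0,"dz":-0.001,"yaw":0,"jaw":0.3},
    {"dx":0,"dy":0,"dz":-0.0015,"yaw":0,"jaw":0.3},
    {"dx":0,"dy":0,"dz":-0.0015,"yaw":0,"jaw":0.3}
  ]
}}

```text
clock: 7.1
eef_pos: [572.6, 108.8, 111.9]
tool_rot: [-3.141, -0.001, -0.0]
force: [0.6, 0.5, -0.4]
width: 35.3
gripper_force: 60.1
```

Call:
{"op": "arm_command", "data": {
  "deltas": [
    {"dx":0,"dy":0,"dz":-0.001,"yaw":0,"jaw":0.3},
    {"dx":0,"dy":0,"dz":-0.0015,"yaw":0,"jaw":0.3},
    {"dx":0,"dy":0,"dz":-0.0015,"yaw":0,"jaw":0.3}
  ]
}}

```text
clock: 7.4
eef_pos: [572.7, 108.8, 110.7]
tool_rot: [-3.141, -0.001, -0.0]
force: [2.1, 0.4, 3.0]
width: 35.1
gripper_force: 60.4
```

Call:
{"op": "arm_command", "data": {
  "deltas": [
    {"dx":0,"dy":0,"dz":-0.001,"yaw":0,"jaw":0.3},
    {"dx":0,"dy":0,"dz":-0.001,"yaw":0,"jaw":0.3}
  ]
}}

```text
clock: 7.6
eef_pos: [572.8, 108.7, 110.1]
tool_rot: [-3.141, -0.001, -0.0]
force: [1.1, -0.2, 8.3]
width: 35.1
gripper_force: 60.7
```

Call:
{"op": "arm_command", "data": {
  "deltas": [
    {"dx":0,"dy":0,"dz":0,"yaw":0,"jaw":0.6},
    {"dx":0,"dy":0,"dz":0,"yaw":0,"jaw":1},
    {"dx":0,"dy":0,"dz":0,"yaw":0,"jaw":1},
    {"dx":0,"dy":0,"dz":0.01,"yaw":0,"jaw":1},
    {"dx":0,"dy":0,"dz":0.05,"yaw":0,"jaw":1},
    {"dx":0,"dy":0,"dz":0.1,"yaw":0,"jaw":1},
    {"dx":-0.05,"dy":0,"dz":0.1,"yaw":0,"jaw":1},
    {"dx":-0.093,"dy":0,"dz":0.1,"yaw":0,"jaw":1},
    {"dx":-0.093,"dy":0,"dz":0.1,"yaw":0,"jaw":1},
    {"dx":-0.093,"dy":0,"dz":0.1,"yaw":0,"jaw":1}
  ]
}}

```text
clock: 8.6
eef_pos: [478.8, 108.7, 210.2]
tool_rot: [-3.141, -0.001, 0.0]
force: [1.2, -0.2, 0.1]
width: 86.0
gripper_force: 0.0
```

```bash
python3 look.py w4
```

```text
red [323.  65.] 2767 zt 125.2 circle 573.1 108.7 dia 38.7 mid [572.8 108.9] ext [38. 38.]
red [484. 223.] 2100 zt 33.8 circle 427.6 -62.0 dia 58.3 mid [427.7 -62. ] ext [58. 58.]
red [198. 222.] 1275 zt 33.9 circle 429.5 240.8 dia 47.7 mid [429.8 240.6] ext [47. 46.]
red [344. 213.] 510 zt 33.8 circle 439.6 86.5 dia 28.8 mid [439.3  86.8] ext [28. 27.]
green [106.  50.] 4091 zt 121.5 circle 585.6 268.8 dia 66.7 mid [585.  268.5] ext [63. 65.]
green [584.  61.] 1478 zt 103.4 circle 581.0 -86.0 dia 37.3 mid [580.6 -85.9] ext [36. 37.]
green [323.  86.] 661 zt 109.7 circle 572.6 108.2 dia 46.8 mid [570.9 108.4] ext [43. 45.]
8.65 [480.18024143 108.77886565 210.12444556] [-3.14113683e+00 -2.21256161e-03 -1.99419775e-04]
```

View pics/w4.png

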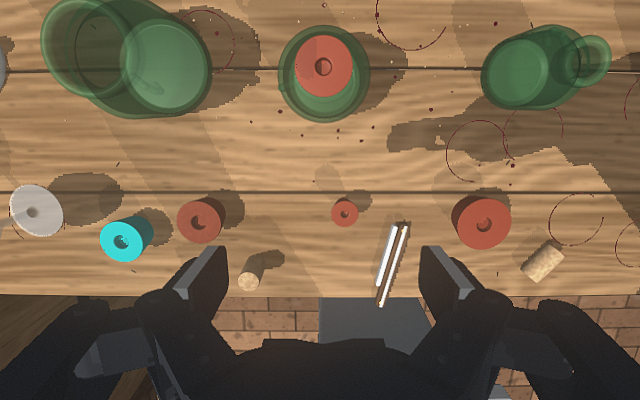

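Bung_b is in jug_b: top at z 125.2 (foot about 18.8 mm below the rim), centred, seen at (323,66). Next is bung_a.

Call:
{"op": "arm_command", "data": {
  "deltas": [
    {"dx":-0.04,"dy":-0.022,"dz":0,"yaw":0,"jaw":1},
    {"dx":-0.04,"dy":-0.022,"dz":-0.05,"yaw":0,"jaw":1},
    {"dx":-0.04,"dy":-0.022,"dz":-0.1,"yaw":0,"jaw":1},
    {"dx":-0.04,"dy":-0.022,"dz":-0.14,"yaw":0,"jaw":1},
    {"dx":-0.04,"dy":-0.022,"dz":-0.15,"yaw":0,"jaw":1},
    {"dx":-0.04,"dy":-0.022,"dz":-0.15,"yaw":0,"jaw":1},
    {"dx":-0.04,"dy":-0.022,"dz":-0.15,"yaw":0,"jaw":1}
  ]
}}

```text
clock: 9.35
eef_pos: [440.7, 86.7, 60.3]
tool_rot: [-3.141, -0.002, -0.001]
force: [1.0, 0.5, 0.2]
width: 85.2
gripper_force: 0.0
```

Call:
{"op": "arm_command", "data": {
  "deltas": [
    {"dx":-0.001,"dy":0,"dz":-0.03,"yaw":0,"jaw":1},
    {"dx":-0.001,"dy":0,"dz":-0.0395,"yaw":0,"jaw":1},
    {"dx":-0.001,"dy":0,"dz":-0.0395,"yaw":0,"jaw":0.6},
    {"dx":-0.001,"dy":0,"dz":-0.0395,"yaw":0,"jaw":0.15},
    {"dx":-0.001,"dy":0,"dz":-0.0395,"yaw":0,"jaw":0.15},
    {"dx":-0.001,"dy":0,"dz":-0.0395,"yaw":0,"jaw":0.15},
    {"dx":-0.001,"dy":0,"dz":-0.0395,"yaw":0,"jaw":0.15},
    {"dx":-0.001,"dy":0,"dz":-0.0395,"yaw":0,"jaw":0.15},
    {"dx":-0.001,"dy":0,"dz":-0.0395,"yaw":0,"jaw":0.15},
    {"dx":-0.001,"dy":0,"dz":-0.0395,"yaw":0,"jaw":0.15},
    {"dx":-0.001,"dy":0,"dz":-0.0395,"yaw":0,"jaw":0.15}
  ]
}}

```text
clock: 10.45
eef_pos: [439.2, 87.0, 21.3]
tool_rot: [-3.14, -0.002, -0.001]
force: [-1.0, 0.5, 7.3]
width: 24.6
gripper_force: 58.4
```

Call:
{"op": "arm_command", "data": {
  "deltas": [
    {"dx":0,"dy":0,"dz":0.05,"yaw":0,"jaw":0.15},
    {"dx":0,"dy":0,"dz":0.1,"yaw":0,"jaw":0.15},
    {"dx":0,"dy":0,"dz":0.15,"yaw":0,"jaw":0.15},
    {"dx":0.048,"dy":-0.173,"dz":0.187,"yaw":0,"jaw":0.15},
    {"dx":0.048,"dy":-0.173,"dz":0.187,"yaw":0,"jaw":0.15},
    {"dx":0.048,"dy":-0.173,"dz":0.187,"yaw":0,"jaw":0.15},
    {"dx":0.048,"dy":-0.173,"dz":0.187,"yaw":0,"jaw":0.15},
    {"dx":0.048,"dy":-0.173,"dz":0.187,"yaw":0,"jaw":0.15},
    {"dx":0.048,"dy":-0.173,"dz":0.187,"yaw":0,"jaw":0.15},
    {"dx":0.048,"dy":-0.173,"dz":0.187,"yaw":0,"jaw":0.15}
  ]
}}

```text
clock: 11.45
eef_pos: [485.5, -85.2, 206.7]
tool_rot: [-3.14, 0.001, 0.001]
force: [0.9, 0.5, -0.1]
width: 24.4
gripper_force: 59.3
```

```bash
python3 look.py w5
```

```text
red [37. 78.] 2502 zt 125.3 circle 573.0 108.4 dia 40.0 mid [573.  108.4] ext [39. 39.]
red [297. 220.] 1072 zt 33.8 circle 430.3 -61.1 dia 57.1 mid [435.2 -61.1] ext [42. 54.]
red [ 21. 228.] 1193 zt 33.9 circle 429.2 240.1 dia 48.9 mid [429.2 240.6] ext [47. 47.]
green [579.  48.] 4012 zt 115.3 circle 595.0 -264.6 dia 57.4 mid [ 595.1 -264.7] ext [56. 57.]
green [326.  66.] 1437 zt 103.5 circle 581.0 -87.4 dia 37.4 mid [580.9 -87.2] ext [37. 36.]
green [70. 68.] 483 zt 109.8 circle 576.6 103.3 dia 42.3 mid [576.6 100.2] ext [38. 30.]
green [ 63. 109.] 157 zt 109.6 circle 554.3 107.9 dia 22.0 mid [553.5 107.9] ext [ 6. 22.]
11.5 [485.53874868 -84.91548312 206.59240785] [-3.14046120e+00  1.21694256e-03  1.46679709e-03]
```

View pics/w5.png

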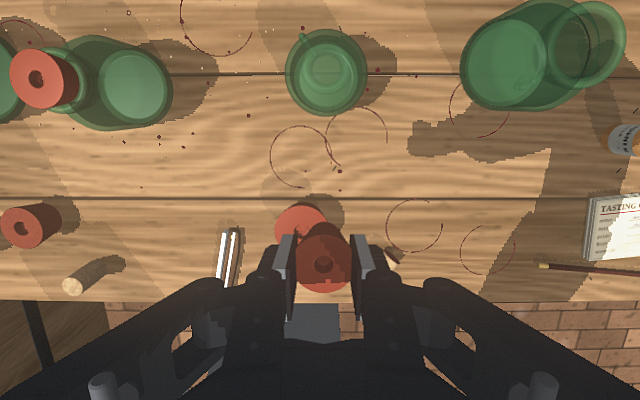

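Bung_a is held level at (323,262). jug_a's mouth is at (326,66), and jug_c's is measured at (595,-264.6) mm.

Call:
{"op": "arm_command", "data": {
  "deltas": [
    {"dx":0.05,"dy":-0.0015,"dz":0,"yaw":0,"jaw":0.15},
    {"dx":0.0945,"dy":-0.0015,"dz":-0.01,"yaw":0,"jaw":0.15},
    {"dx":0.0945,"dy":-0.0015,"dz":-0.05,"yaw":0,"jaw":0.15},
    {"dx":0.0945,"dy":-0.0015,"dz":-0.065,"yaw":0,"jaw":0.15},
    {"dx":0.0945,"dy":-0.0015,"dz":-0.065,"yaw":0,"jaw":0.15},
    {"dx":0.0945,"dy":-0.0015,"dz":-0.065,"yaw":0,"jaw":0.15},
    {"dx":0.0945,"dy":-0.0015,"dz":-0.065,"yaw":0,"jaw":0.15}
  ]
}}

```text
clock: 12.2
eef_pos: [581.0, -88.1, 143.4]
tool_rot: [3.141, -0.002, -0.001]
force: [-1.3, -0.5, 0.1]
width: 24.4
gripper_force: 59.3
```

Call:
{"op": "arm_command", "data": {
  "deltas": [
    {"dx":0,"dy":0.001,"dz":-0.015,"yaw":0,"jaw":0.15},
    {"dx":0,"dy":0.001,"dz":-0.025,"yaw":0,"jaw":0.15},
    {"dx":0,"dy":0.001,"dz":-0.031,"yaw":0,"jaw":0.15},
    {"dx":0,"dy":0.001,"dz":-0.033,"yaw":0,"jaw":0.15},
    {"dx":0,"dy":0.001,"dz":-0.034,"yaw":0,"jaw":0.15},
    {"dx":0,"dy":0.001,"dz":-0.034,"yaw":0,"jaw":0.15}
  ]
}}

```text
clock: 12.8
eef_pos: [580.8, -87.0, 107.8]
tool_rot: [3.142, -0.0, -0.0]
force: [1.1, 0.4, 0.3]
width: 24.9
gripper_force: 59.3
```

Call:
{"op": "arm_command", "data": {
  "deltas": [
    {"dx":0,"dy":0,"dz":-0.001,"yaw":0,"jaw":0.15},
    {"dx":0,"dy":0,"dz":-0.0015,"yaw":0,"jaw":0.15},
    {"dx":0,"dy":0,"dz":-0.0015,"yaw":0,"jaw":0.15}
  ]
}}

```text
clock: 13.1
eef_pos: [581.0, -87.0, 106.7]
tool_rot: [3.142, -0.001, -0.0]
force: [0.2, 0.8, 3.0]
width: 24.9
gripper_force: 59.6
```

Call:
{"op": "arm_command", "data": {
  "deltas": [
    {"dx":0,"dy":0,"dz":-0.001,"yaw":0,"jaw":0.15},
    {"dx":0,"dy":0,"dz":-0.001,"yaw":0,"jaw":0.15}
  ]
}}

```text
clock: 13.3
eef_pos: [581.1, -86.9, 106.0]
tool_rot: [-3.141, -0.001, -0.0]
force: [0.1, 0.6, 4.9]
width: 24.7
gripper_force: 59.8
```

Call:
{"op": "arm_command", "data": {
  "deltas": [
    {"dx":0,"dy":0,"dz":-0.0007,"yaw":0,"jaw":0.15},
    {"dx":0,"dy":0,"dz":-0.0007,"yaw":0,"jaw":0.15}
  ]
}}

```text
clock: 13.5
eef_pos: [581.2, -87.0, 105.8]
tool_rot: [-3.141, -0.001, -0.0]
force: [-0.3, 1.4, 8.9]
width: 24.7
gripper_force: 60.1
```

Call:
{"op": "arm_command", "data": {
  "deltas": [
    {"dx":0,"dy":0,"dz":0,"yaw":0,"jaw":0.5},
    {"dx":0,"dy":0,"dz":0,"yaw":0,"jaw":1},
    {"dx":0,"dy":0,"dz":0,"yaw":0,"jaw":1},
    {"dx":0,"dy":0,"dz":0.01,"yaw":0,"jaw":1},
    {"dx":0,"dy":0,"dz":0.05,"yaw":0,"jaw":1},
    {"dx":0,"dy":0,"dz":0.1,"yaw":0,"jaw":1},
    {"dx":-0.05,"dy":0.024,"dz":0.1,"yaw":0,"jaw":1},
    {"dx":-0.1,"dy":0.024,"dz":0.1,"yaw":0,"jaw":1},
    {"dx":-0.1,"dy":0.024,"dz":0.1,"yaw":0,"jaw":1},
    {"dx":-0.1,"dy":0.024,"dz":0.1,"yaw":0,"jaw":1}
  ]
}}

```text
clock: 14.5
eef_pos: [479.4, -62.7, 205.3]
tool_rot: [-3.14, -0.0, -0.001]
force: [0.9, 0.0, 0.6]
width: 85.3
gripper_force: 0.0
```

```bash
python3 look.py w6
```

```text
red [360.  54.] 1546 zt 118.5 circle 581.0 -86.9 dia 28.7 mid [580.9 -87.2] ext [28. 28.]
red [65. 68.] 2671 zt 125.3 circle 573.4 108.3 dia 40.6 mid [573.  108.5] ext [39. 40.]
red [323. 225.] 2135 zt 33.8 circle 427.5 -62.6 dia 58.2 mid [427.5 -62.4] ext [57. 57.]
red [ 39. 223.] 1210 zt 34.0 circle 429.0 240.3 dia 49.1 mid [429.7 240.6] ext [47. 49.]
green [594.  46.] 2581 zt 115.2 circle 594.9 -263.9 dia 56.2 mid [ 592.6 -260.2] ext [51. 48.]
green [351.  69.] 570 zt 103.7 circle 580.9 -86.9 dia 36.8 mid [580.1 -87. ] ext [35. 36.]
green [99. 61.] 444 zt 109.8 circle 576.5 103.4 dia 41.9 mid [576.4  99.4] ext [38. 27.]
green [ 87. 101.] 130 zt 109.6 circle 553.6 108.8 dia 17.1 mid [552.9 108.8] ext [ 6. 17.]
14.55 [481.42791438 -62.93828185 205.43712561] [-3.14145133e+00 -2.02694331e-03 -3.59602221e-04]
```

Bung_a is in: foot at 84.5 mm, centred. Next is bung_d.

Call:
{"op": "arm_command", "data": {
  "deltas": [
    {"dx":-0.045,"dy":0,"dz":-0.02,"yaw":0,"jaw":1},
    {"dx":-0.0535,"dy":0,"dz":-0.07,"yaw":0,"jaw":1},
    {"dx":-0.0535,"dy":0,"dz":-0.12,"yaw":0,"jaw":1},
    {"dx":-0.0535,"dy":0,"dz":-0.145,"yaw":0,"jaw":1},
    {"dx":-0.0535,"dy":0,"dz":-0.145,"yaw":0,"jaw":1},
    {"dx":-0.0535,"dy":0,"dz":-0.145,"yaw":0,"jaw":1},
    {"dx":-0.0535,"dy":0,"dz":-0.145,"yaw":0,"jaw":1}
  ]
}}

```text
clock: 15.25
eef_pos: [429.0, -63.5, 60.7]
tool_rot: [3.141, -0.003, -0.0]
force: [0.5, 0.4, 0.2]
width: 85.6
gripper_force: 0.0
```

Call:
{"op": "arm_command", "data": {
  "deltas": [
    {"dx":-0.0015,"dy":0.001,"dz":-0.03,"yaw":0,"jaw":1},
    {"dx":-0.0015,"dy":0.001,"dz":-0.042,"yaw":0,"jaw":1},
    {"dx":-0.0015,"dy":0.001,"dz":-0.042,"yaw":0,"jaw":1},
    {"dx":-0.0015,"dy":0.001,"dz":-0.042,"yaw":0,"jaw":0.5},
    {"dx":-0.0015,"dy":0.001,"dz":-0.042,"yaw":0,"jaw":0.5},
    {"dx":-0.0015,"dy":0.001,"dz":-0.042,"yaw":0,"jaw":0.5},
    {"dx":-0.0015,"dy":0.001,"dz":-0.042,"yaw":0,"jaw":0.5},
    {"dx":-0.0015,"dy":0.001,"dz":-0.042,"yaw":0,"jaw":0.5},
    {"dx":-0.0015,"dy":0.001,"dz":-0.042,"yaw":0,"jaw":0.5},
    {"dx":-0.0015,"dy":0.001,"dz":-0.042,"yaw":0,"jaw":0.5}
  ]
}}

```text
clock: 16.25
eef_pos: [426.9, -62.1, 19.8]
tool_rot: [-3.142, -0.004, -0.0]
force: [-2.2, 0.5, 18.4]
width: 54.0
gripper_force: 59.3
```

Call:
{"op": "arm_command", "data": {
  "deltas": [
    {"dx":0,"dy":0,"dz":0.05,"yaw":0,"jaw":0.5},
    {"dx":0,"dy":0,"dz":0.1,"yaw":0,"jaw":0.5},
    {"dx":0,"dy":0,"dz":0.15,"yaw":0,"jaw":0.5},
    {"dx":0.065,"dy":0.331,"dz":0.19,"yaw":0,"jaw":0.5},
    {"dx":0.065,"dy":0.331,"dz":0.19,"yaw":0,"jaw":0.5},
    {"dx":0.065,"dy":0.331,"dz":0.19,"yaw":0,"jaw":0.5},
    {"dx":0.065,"dy":0.331,"dz":0.19,"yaw":0,"jaw":0.5},
    {"dx":0.065,"dy":0.331,"dz":0.19,"yaw":0,"jaw":0.5},
    {"dx":0.065,"dy":0.331,"dz":0.19,"yaw":0,"jaw":0.5},
    {"dx":0.065,"dy":0.331,"dz":0.19,"yaw":0,"jaw":0.5},
    {"dx":0.065,"dy":0.331,"dz":0.19,"yaw":0,"jaw":0.5},
    {"dx":0.065,"dy":0.331,"dz":0.19,"yaw":0,"jaw":0.5},
    {"dx":0.065,"dy":0.331,"dz":0.19,"yaw":0,"jaw":0.5},
    {"dx":0.065,"dy":0.331,"dz":0.19,"yaw":0,"jaw":0.5}
  ]
}}

```text
clock: 17.65
eef_pos: [490.6, 267.3, 208.0]
tool_rot: [3.141, 0.0, -0.003]
force: [-0.7, 0.0, -0.6]
width: 53.9
gripper_force: 63.8
```

```bash
python3 look.py w7
```

```text
red [553.  85.] 2966 zt 125.1 circle 572.6 109.1 dia 39.8 mid [572.9 109.3] ext [38. 39.]
green [321.  61.] 3929 zt 121.5 circle 586.1 269.4 dia 66.2 mid [586.1 269.6] ext [66. 65.]
green [520.  88.] 1272 zt 109.4 circle 572.8 110.6 dia 47.0 mid [572.7 115.7] ext [47. 34.]
17.7 [490.65578889 267.47597283 207.94954945] [ 3.14155873e+00  1.90794865e-04 -3.21043507e-03]
```

View pics/w7.png

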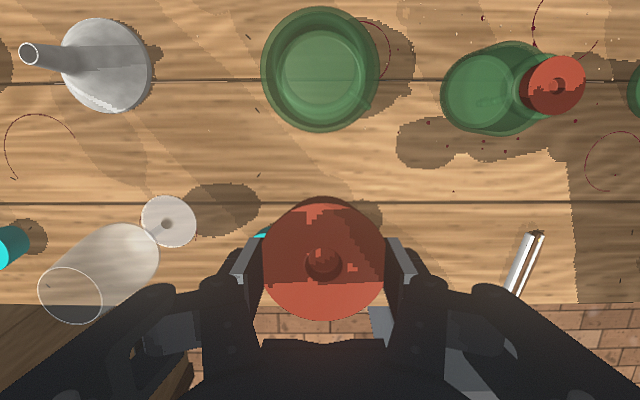

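Bung_d is held level at (323,262), and jug_d's mouth is at (320,62). The glass at (100,270) is clear of the gripper.

Call:
{"op": "arm_command", "data": {
  "deltas": [
    {"dx":0.05,"dy":0.001,"dz":0,"yaw":0,"jaw":0.5},
    {"dx":0.0945,"dy":0.001,"dz":-0.01,"yaw":0,"jaw":0.5},
    {"dx":0.0945,"dy":0.001,"dz":-0.04,"yaw":0,"jaw":0.5},
    {"dx":0.0945,"dy":0.001,"dz":-0.055,"yaw":0,"jaw":0.5},
    {"dx":0.0945,"dy":0.001,"dz":-0.055,"yaw":0,"jaw":0.5},
    {"dx":0.0945,"dy":0.001,"dz":-0.055,"yaw":0,"jaw":0.5},
    {"dx":0.0945,"dy":0.001,"dz":-0.055,"yaw":0,"jaw":0.5}
  ]
}}

```text
clock: 18.4
eef_pos: [585.3, 270.4, 154.0]
tool_rot: [-3.141, -0.002, -0.0]
force: [-0.7, 0.5, -0.4]
width: 53.8
gripper_force: 63.8
```

Target TCP is about z 124.8, and I first stop at 127.

Call:
{"op": "arm_command", "data": {
  "deltas": [
    {"dx":0.0005,"dy":-0.001,"dz":-0.015,"yaw":0,"jaw":0.5},
    {"dx":0.0005,"dy":-0.001,"dz":-0.022,"yaw":0,"jaw":0.5},
    {"dx":0.0005,"dy":-0.001,"dz":-0.025,"yaw":0,"jaw":0.5},
    {"dx":0.0005,"dy":-0.001,"dz":-0.027,"yaw":0,"jaw":0.5},
    {"dx":0.0005,"dy":-0.001,"dz":-0.027,"yaw":0,"jaw":0.5}
  ]
}}

```text
clock: 18.9
eef_pos: [585.6, 269.5, 125.4]
tool_rot: [-3.141, 0.0, -0.0]
force: [-0.1, 0.9, -0.8]
width: 53.8
gripper_force: 63.7
```

Call:
{"op": "arm_command", "data": {
  "deltas": [
    {"dx":0,"dy":0,"dz":-0.001,"yaw":0,"jaw":0.5},
    {"dx":0,"dy":0,"dz":-0.002,"yaw":0,"jaw":0.5},
    {"dx":0,"dy":0,"dz":-0.002,"yaw":0,"jaw":0.5}
  ]
}}

```text
clock: 19.2
eef_pos: [585.8, 269.6, 123.9]
tool_rot: [-3.141, -0.0, -0.0]
force: [-0.2, 2.0, 1.8]
width: 53.7
gripper_force: 64.0
```

Call:
{"op": "arm_command", "data": {
  "deltas": [
    {"dx":0,"dy":0,"dz":-0.001,"yaw":0,"jaw":0.5},
    {"dx":0,"dy":0,"dz":-0.0015,"yaw":0,"jaw":0.5},
    {"dx":0,"dy":0,"dz":-0.0015,"yaw":0,"jaw":0.5}
  ]
}}

```text
clock: 19.5
eef_pos: [585.9, 269.6, 123.1]
tool_rot: [-3.14, -0.001, 0.0]
force: [-1.5, 2.6, 5.9]
width: 53.7
gripper_force: 64.4
```

Call:
{"op": "arm_command", "data": {
  "deltas": [
    {"dx":0,"dy":0,"dz":-0.0005,"yaw":0,"jaw":0.5},
    {"dx":0,"dy":0,"dz":-0.0005,"yaw":0,"jaw":0.5}
  ]
}}

```text
clock: 19.7
eef_pos: [585.9, 269.7, 122.9]
tool_rot: [-3.14, -0.001, 0.0]
force: [-2.9, 2.2, 8.5]
width: 53.8
gripper_force: 64.6
```

Call:
{"op": "arm_command", "data": {
  "deltas": [
    {"dx":0,"dy":0,"dz":0,"yaw":0,"jaw":0.8},
    {"dx":0,"dy":0,"dz":0,"yaw":0,"jaw":1},
    {"dx":0,"dy":0,"dz":0,"yaw":0,"jaw":1},
    {"dx":0,"dy":0,"dz":0.01,"yaw":0,"jaw":1},
    {"dx":0,"dy":0,"dz":0.05,"yaw":0,"jaw":1},
    {"dx":0,"dy":0,"dz":0.085,"yaw":0,"jaw":1},
    {"dx":-0.05,"dy":-0.029,"dz":0.085,"yaw":0,"jaw":1},
    {"dx":-0.105,"dy":-0.029,"dz":0.085,"yaw":0,"jaw":1},
    {"dx":-0.105,"dy":-0.029,"dz":0.085,"yaw":0,"jaw":1},
    {"dx":-0.105,"dy":-0.029,"dz":0.085,"yaw":0,"jaw":1},
    {"dx":-0.105,"dy":-0.029,"dz":0.085,"yaw":0,"jaw":1}
  ]
}}

```text
clock: 20.8
eef_pos: [482.1, 240.7, 207.3]
tool_rot: [-3.141, -0.002, 0.001]
force: [1.0, 0.0, 0.2]
width: 85.5
gripper_force: 0.0
```

```bash
python3 look.py w8
```

```text
red [276.  46.] 7252 zt 137.6 circle 586.1 269.7 dia 57.7 mid [584.9 269.9] ext [55. 57.]
red [519.  73.] 3011 zt 125.1 circle 572.8 109.1 dia 39.7 mid [573.2 109. ] ext [38. 39.]
red [323. 226.] 1306 zt 33.7 circle 429.8 241.0 dia 47.5 mid [429.7 240.8] ext [47. 46.]
green [307.  80.] 1085 zt 121.7 circle 585.4 268.5 dia 65.7 mid [583.4 266.8] ext [60. 60.]
green [486.  78.] 1212 zt 109.5 circle 572.9 109.5 dia 46.3 mid [573.  114.9] ext [46. 35.]
20.85 [482.52827836 240.50582242 207.165852  ] [-3.14143799e+00 -2.58275199e-03  1.80576821e-04]
```

Bung_d is in: foot at 103.6 mm. For bung_c I keep the jaw only partly open, because the turquoise decoy is close on the left.

Call:
{"op": "arm_command", "data": {
  "deltas": [
    {"dx":-0.045,"dy":0,"dz":-0.02,"yaw":0,"jaw":0.72},
    {"dx":-0.0525,"dy":0,"dz":-0.07,"yaw":0,"jaw":0.72},
    {"dx":-0.0525,"dy":0,"dz":-0.12,"yaw":0,"jaw":0.72},
    {"dx":-0.0525,"dy":0,"dz":-0.146,"yaw":0,"jaw":0.72},
    {"dx":-0.0525,"dy":0,"dz":-0.146,"yaw":0,"jaw":0.72},
    {"dx":-0.0525,"dy":0,"dz":-0.146,"yaw":0,"jaw":0.72},
    {"dx":-0.0525,"dy":0,"dz":-0.146,"yaw":0,"jaw":0.72}
  ]
}}

```text
clock: 21.55
eef_pos: [430.2, 240.2, 62.0]
tool_rot: [-3.141, -0.003, -0.001]
force: [0.4, -0.3, 0.1]
width: 61.4
gripper_force: 0.0
```

Run:
```python
from h import *
z=np.load("w8.npz");im,p=z["im"].astype(int),z["p"]
m=(im[...,2]>1.5*im[...,0])&(im[...,1]>1.5*im[...,0])&(p[...,2]>25)&(p[...,2]<45)
print(p[m].min(0),p[m].max(0))
```

```text
[383.02746548 304.68121964  25.00990532] [430.673426   350.9786656   35.37096816]
```

Clearance is 18 mm.

Call:
{"op": "arm_command", "data": {
  "deltas": [
    {"dx":-0.0005,"dy":0.0005,"dz":-0.03,"yaw":0,"jaw":0.72},
    {"dx":-0.0005,"dy":0.0005,"dz":-0.043,"yaw":0,"jaw":0.72},
    {"dx":-0.0005,"dy":0.0005,"dz":-0.043,"yaw":0,"jaw":0.72},
    {"dx":-0.0005,"dy":0.0005,"dz":-0.043,"yaw":0,"jaw":0.4},
    {"dx":-0.0005,"dy":0.0005,"dz":-0.043,"yaw":0,"jaw":0.4},
    {"dx":-0.0005,"dy":0.0005,"dz":-0.043,"yaw":0,"jaw":0.4},
    {"dx":-0.0005,"dy":0.0005,"dz":-0.043,"yaw":0,"jaw":0.4},
    {"dx":-0.0005,"dy":0.0005,"dz":-0.043,"yaw":0,"jaw":0.4},
    {"dx":-0.0005,"dy":0.0005,"dz":-0.043,"yaw":0,"jaw":0.4},
    {"dx":-0.0005,"dy":0.0005,"dz":-0.043,"yaw":0,"jaw":0.4}
  ]
}}

```text
clock: 22.55
eef_pos: [428.9, 240.9, 19.6]
tool_rot: [-3.14, -0.003, -0.0]
force: [-1.5, 0.1, 5.5]
width: 43.9
gripper_force: 60.1
```

Call:
{"op": "arm_command", "data": {
  "deltas": [
    {"dx":0,"dy":0,"dz":0.05,"yaw":0,"jaw":0.4},
    {"dx":0,"dy":0,"dz":0.1,"yaw":0,"jaw":0.4},
    {"dx":0,"dy":0,"dz":0.15,"yaw":0,"jaw":0.4},
    {"dx":0.071,"dy":-0.505,"dz":0.19,"yaw":0,"jaw":0.4},
    {"dx":0.071,"dy":-0.505,"dz":0.19,"yaw":0,"jaw":0.4},
    {"dx":0.071,"dy":-0.505,"dz":0.19,"yaw":0,"jaw":0.4},
    {"dx":0.071,"dy":-0.505,"dz":0.19,"yaw":0,"jaw":0.4},
    {"dx":0.071,"dy":-0.505,"dz":0.19,"yaw":0,"jaw":0.4},
    {"dx":0.071,"dy":-0.505,"dz":0.19,"yaw":0,"jaw":0.4},
    {"dx":0.071,"dy":-0.505,"dz":0.19,"yaw":0,"jaw":0.4},
    {"dx":0.071,"dy":-0.505,"dz":0.19,"yaw":0,"jaw":0.4},
    {"dx":0.071,"dy":-0.505,"dz":0.19,"yaw":0,"jaw":0.4},
    {"dx":0.071,"dy":-0.505,"dz":0.19,"yaw":0,"jaw":0.4},
    {"dx":0.071,"dy":-0.505,"dz":0.19,"yaw":0,"jaw":0.4},
    {"dx":0.071,"dy":-0.505,"dz":0.19,"yaw":0,"jaw":0.4},
    {"dx":0.071,"dy":-0.505,"dz":0.19,"yaw":0,"jaw":0.4},
    {"dx":0.071,"dy":-0.505,"dz":0.19,"yaw":0,"jaw":0.4},
    {"dx":0.071,"dy":-0.505,"dz":0.19,"yaw":0,"jaw":0.4}
  ]
}}

```text
clock: 24.35
eef_pos: [499.0, -262.1, 207.5]
tool_rot: [-3.14, 0.0, 0.002]
force: [-0.2, 0.1, -0.5]
width: 43.7
gripper_force: 61.5
```

```bash
python3 look.py w9
```

```text
red [73. 87.] 1272 zt 118.6 circle 580.9 -86.9 dia 30.2 mid [580.9 -87.2] ext [28. 29.]
green [327.  62.] 3118 zt 115.5 circle 595.3 -265.8 dia 57.1 mid [ 595.1 -265.7] ext [56. 56.]
green [98. 78.] 335 zt 103.8 circle 584.6 -89.8 dia 34.7 mid [585.2 -91.6] ext [29. 27.]
green [ 93. 109.] 140 zt 103.6 circle 567.7 -88.4 dia 19.8 mid [566.2 -88.4] ext [ 7. 20.]
24.4 [ 498.99881595 -262.57249221  207.57400146] [-3.14066718e+00  1.47229236e-04  2.07172586e-03]
```

View pics/w9.png

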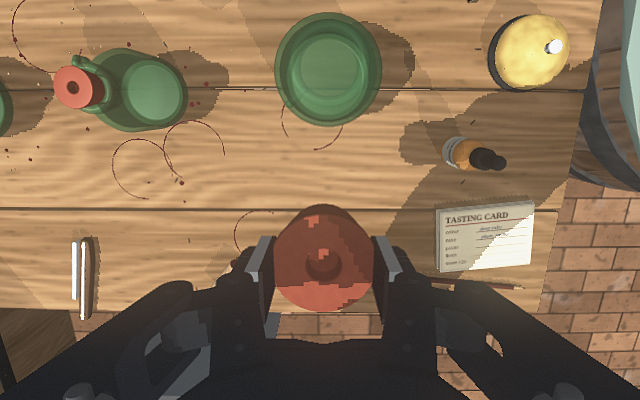

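Bung_c is held level at (322,262). jug_c's mouth is at (327,68), and the dropper at (475,155) is well clear.

Call:
{"op": "arm_command", "data": {
  "deltas": [
    {"dx":0.05,"dy":-0.001,"dz":0,"yaw":0,"jaw":0.4},
    {"dx":0.095,"dy":-0.001,"dz":-0.01,"yaw":0,"jaw":0.4},
    {"dx":0.095,"dy":-0.001,"dz":-0.04,"yaw":0,"jaw":0.4},
    {"dx":0.095,"dy":-0.001,"dz":-0.06,"yaw":0,"jaw":0.4},
    {"dx":0.095,"dy":-0.001,"dz":-0.06,"yaw":0,"jaw":0.4},
    {"dx":0.095,"dy":-0.001,"dz":-0.06,"yaw":0,"jaw":0.4},
    {"dx":0.095,"dy":-0.001,"dz":-0.06,"yaw":0,"jaw":0.4}
  ]
}}

```text
clock: 25.1
eef_pos: [594.3, -265.8, 149.1]
tool_rot: [3.14, -0.002, -0.0]
force: [-0.3, 0.2, -0.3]
width: 43.5
gripper_force: 61.5
```

Target TCP is about z 118.6, and I stop at about 120.

Call:
{"op": "arm_command", "data": {
  "deltas": [
    {"dx":0,"dy":0.0005,"dz":-0.015,"yaw":0,"jaw":0.4},
    {"dx":0,"dy":0.0005,"dz":-0.023,"yaw":0,"jaw":0.4},
    {"dx":0,"dy":0.0005,"dz":-0.027,"yaw":0,"jaw":0.4},
    {"dx":0,"dy":0.0005,"dz":-0.029,"yaw":0,"jaw":0.4},
    {"dx":0,"dy":0.0005,"dz":-0.029,"yaw":0,"jaw":0.4}
  ]
}}

```text
clock: 25.6
eef_pos: [594.2, -265.3, 118.7]
tool_rot: [3.141, -0.001, -0.0]
force: [2.2, -0.4, -0.1]
width: 43.8
gripper_force: 61.5
```

Call:
{"op": "arm_command", "data": {
  "deltas": [
    {"dx":0,"dy":0,"dz":-0.001,"yaw":0,"jaw":0.4},
    {"dx":0,"dy":0,"dz":-0.0015,"yaw":0,"jaw":0.4},
    {"dx":0,"dy":0,"dz":-0.0015,"yaw":0,"jaw":0.4}
  ]
}}

```text
clock: 25.9
eef_pos: [594.1, -265.2, 117.5]
tool_rot: [3.141, -0.001, -0.0]
force: [1.9, -1.5, 1.4]
width: 44.0
gripper_force: 61.8
```

Call:
{"op": "arm_command", "data": {
  "deltas": [
    {"dx":0,"dy":0,"dz":-0.001,"yaw":0,"jaw":0.4},
    {"dx":0,"dy":0,"dz":-0.0015,"yaw":0,"jaw":0.4},
    {"dx":0,"dy":0,"dz":-0.0015,"yaw":0,"jaw":0.4}
  ]
}}

```text
clock: 26.2
eef_pos: [594.7, -265.4, 116.4]
tool_rot: [3.141, -0.002, -0.0]
force: [3.6, -1.1, 5.2]
width: 43.9
gripper_force: 62.0
```

Call:
{"op": "arm_command", "data": {
  "deltas": [
    {"dx":0,"dy":0,"dz":-0.0005,"yaw":0,"jaw":0.4},
    {"dx":0,"dy":0,"dz":-0.0005,"yaw":0,"jaw":0.4}
  ]
}}

```text
clock: 26.4
eef_pos: [594.9, -265.5, 116.2]
tool_rot: [3.14, -0.003, -0.0]
force: [3.5, -0.6, 6.6]
width: 43.7
gripper_force: 62.1
```

Call:
{"op": "arm_command", "data": {
  "deltas": [
    {"dx":0,"dy":0,"dz":0,"yaw":0,"jaw":0.7},
    {"dx":0,"dy":0,"dz":0,"yaw":0,"jaw":1},
    {"dx":0,"dy":0,"dz":0,"yaw":0,"jaw":1},
    {"dx":0,"dy":0,"dz":0.01,"yaw":0,"jaw":1},
    {"dx":0,"dy":0,"dz":0.05,"yaw":0,"jaw":1},
    {"dx":0,"dy":0,"dz":0.1,"yaw":0,"jaw":1},
    {"dx":-0.05,"dy":0,"dz":0.1,"yaw":0,"jaw":1},
    {"dx":-0.1,"dy":0.05,"dz":0.1,"yaw":0,"jaw":1},
    {"dx":-0.1,"dy":0.08,"dz":0.1,"yaw":0,"jaw":1},
    {"dx":-0.1,"dy":0.08,"dz":0.1,"yaw":0,"jaw":1},
    {"dx":-0.1,"dy":0.08,"dz":0.1,"yaw":0,"jaw":1}
  ]
}}

```text
clock: 27.5
eef_pos: [494.0, -183.6, 215.8]
tool_rot: [-3.141, -0.001, 0.002]
force: [0.2, -0.5, 0.7]
width: 85.2
gripper_force: 0.0
```

```bash
python3 look.py w10
python3 - <<'E'
from h import *
im,_=get_image("top");save(cv2.resize(im[120:270,130:520],None,fx=2,fy=2),"topf.png")
E
```

```text
red [446.  55.] 4306 zt 130.8 circle 595.3 -265.4 dia 48.1 mid [ 595.5 -265.4] ext [47. 48.]
red [188.  79.] 1261 zt 118.6 circle 581.0 -87.3 dia 29.1 mid [581.1 -87.2] ext [29. 29.]
green [414.  70.] 1364 zt 115.4 circle 595.5 -265.2 dia 56.9 mid [ 595.4 -261. ] ext [56. 48.]
green [211.  83.] 557 zt 103.6 circle 581.1 -88.0 dia 36.7 mid [581.5 -91.5] ext [35. 29.]
27.55 [ 494.29291708 -185.110026    215.82307241] [ 3.14086381e+00 -1.29006781e-03  5.73405595e-04]
```

View pics/topf.png

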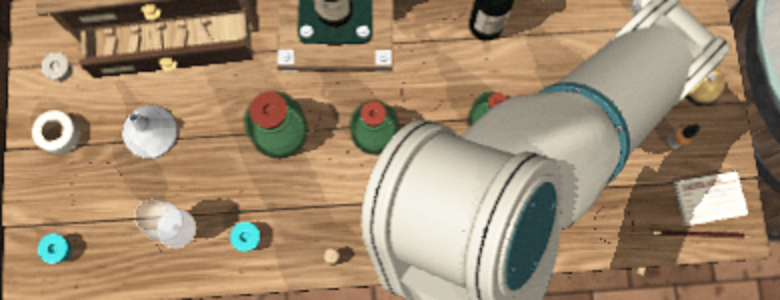

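The top view shows the red tops seated in jugs d at (270,110), b at (375,113) and a at (495,100). The glass at (165,220) and the dropper at (685,135) still stand. The wrist view puts bung_c's foot at 96.8 mm, on the jug's axis.

```bash
python3 -c "
from cell import *
print(finish_job())"
```

```text
the job is handed in; nothing more can be done
None
```

I closed all four jugs with their matching bungs, each measured on its jug's axis and wedged about 19 mm deep, left the glass and the dropper standing, and handed the job in at about 28 s; no verdict came back.

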